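# Stow the tackle stack for sea

### The job

Before the boat goes out, take the stack of tackle on the counter apart from the top down, putting each piece away before you lift the next: the chrome spoon flat in the large compartment of the open wooden lure box, the orange reel over the upright dowel and down on its base, the short blue case between the corner chocks of the short tray, and the long green case between those of the long tray. Set everything down rather than drop it, and keep the two cases upright so that their contents do not mix. Leave the crimp tool and the clear lure tube where they are.

Things in the scene. Friction and masses are not known exactly. Their poses are not given: they have to be found in the camera images.
- spoon: Chrome casting spoon (lure), red stripe on top, lying flat on the reel at the top of the stack, any yaw. Thick cast metal, 10 mm, 24 mm wide (x) over the middle 16 mm; metal from y = -28 to +34 mm, small dark hook on to y = -51 mm. About 85 g. Origin: middle of the underside, z up. Grasp across the middle, fingers closing along its x, tips just above the reel.
- reel: Empty orange plastic line reel (spool), 62 mm diameter, 30 mm tall: a 5 mm flange at the bottom and at the top of a narrower core, with a 28 mm bore right through. It stands flat on the short case, under the spoon. About 60 g. Origin: centre of the underside, z up along its axis. Gripped by both flanges from above.
- short_case: Short tackle case, blue with a clear lid, closed: 56 mm (its x) x 110 mm (its y) x 28 mm tall, about 170 g. It lies on the long case, under the reel. Origin: centre of the underside, z up. Gripped from above across its 56 mm width, fingers closing along its x.
- long_case: Long tackle case, green with a clear lid, closed: 60 mm (its x) x 160 mm (its y) x 28 mm tall, about 260 g. It lies on the counter (z = 0), at the bottom of the stack. Origin: centre of the underside, z up. Gripped from above across its 60 mm width, fingers closing along its x.
- lure_box: Fixed wooden box 124 (x) x 181 (y) x 45 mm tall; lid propped open on the +x side, leaning 25 deg back, top 160 mm up. Large grey-lined compartment; small one with beads at its +y end, past a 33 mm tall divider. Origin: counter level under the middle of the large compartment, whose inner faces are at x = +-54, y = +-62 mm, floor 6 mm above the origin. Walls 8 mm thick.
- reel_dowel: Fixed round stand for the reel: dark wood base disc 84 mm in diameter and 8 mm thick, with an upright pale dowel of 12 mm diameter in its middle, tip 52 mm above the counter. Origin: centre of the underside, z along the dowel.
- short_tray: Fixed short teak tray, cork liner: board 6 mm thick (the case rests 6 mm above the origin), four dark L-shaped corner chocks 12 mm tall on it. Clear space between them 74 (its x) x 130 mm (its y). They reach 30 mm in from each end, leaving the middle of the long sides open for fingers. Outside 90 x 146 mm. Origin: centre of the underside.
- long_tray: Fixed long teak tray, black rubber liner: built like the short tray (board 6 mm thick, dark corner chocks 12 mm tall on it, reaching 30 mm in from each end) but with a clear space of 78 (its x) x 180 mm (its y). Outside 94 x 196 mm. Origin: centre of the underside.
- crimp_tool: Bystander, to be left alone: stainless crimp tool (plier shape) lying loose on the counter, 163 mm long along its y (jaws at +y), 54 mm wide, 14 mm tall. Origin: on the counter near its middle.
- lure_tube: Bystander, to be left alone: clear acrylic lure tube with a black screw cap and a red lure inside, standing loose and upright, 41 mm in diameter, 152 mm tall. Origin: centre of the underside.
Not all that is in view belongs to the job. What is meant by the reel_dowel is not red, and is the smaller of those in its own colour. Several things have the shape of the short_case; the one meant has the colours described above.

How it is judged:
On the way, in this order (a step that is already met when the one before it is completed fails the run):
1. the spoon lies flat in the large compartment of the lure box, released (z of spoon in the frame of lure_box below 0.01 m and x of spoon in the frame of lure_box between -0.045 and 0.045 m and y of spoon in the frame of lure_box between -0.055 and 0.055 m and angle between spoon's own z axis and vertical below 0.25 rad and linear speed of spoon below 0.02 m/s and contact force between the fingers and spoon below 0.1 N), for 0.2 s.
2. the reel sits on the base over the dowel, released (horizontal distance between reel and reel_dowel below 0.012 m and z of reel in the frame of reel_dowel below 0.011 m and angle between reel's own z axis and vertical below 0.1 rad and linear speed of reel below 0.02 m/s and contact force between the fingers and reel below 0.1 N), for 0.2 s.
3. the short case sits between the chocks of the short tray, released (horizontal distance between short_case and short_tray below 0.015 m and z of short_case in the frame of short_tray below 0.009 m and angle between short_case's own z axis and vertical below 0.06 rad and linear speed of short_case below 0.02 m/s and contact force between the fingers and short_case below 0.1 N), for 0.2 s.
4. the long case sits between the chocks of the long tray, released (horizontal distance between long_case and long_tray below 0.015 m and z of long_case in the frame of long_tray below 0.009 m and angle between long_case's own z axis and vertical below 0.06 rad and linear speed of long_case below 0.02 m/s and contact force between the fingers and long_case below 0.1 N), for 0.2 s.
At the end, for the whole second after the job is handed in: Spoon flat on the floor of the box's large compartment; reel flat on the dowel's base, within 12 mm of its axis; each case flat on its own tray's board, within 15 mm of its middle; all released and at rest; crimp tool and lure tube within 20 mm of where they stood, the tube upright (all of step 1 and all of step 2 and all of step 3 and all of step 4 and distance of each of crimp_tool, lure_tube from where it was at the start of the episode below 0.02 m and angle between lure_tube's own z axis and vertical below 0.3 rad); the robot touches nothing.
It fails at once if a piece is dropped (faster than 0.7 m/s out of the fingers) ((linear speed of spoon above 0.7 m/s and contact force between the fingers and spoon below 0.01 N) or (linear speed of reel above 0.7 m/s and contact force between the fingers and reel below 0.01 N) or (linear speed of short_case above 0.7 m/s and contact force between the fingers and short_case below 0.01 N) or (linear speed of long_case above 0.7 m/s and contact force between the fingers and long_case below 0.01 N)).
It fails at once if a case is tipped by more than 35 degrees (angle between any of short_case, long_case's own z axis and vertical above 0.61 rad).
It fails at once if the crimp tool is moved by more than 20 mm (distance of crimp_tool from where it was at the start of the episode above 0.02 m).
It fails at once if the lure tube is moved by more than 20 mm or tipped (distance of lure_tube from where it was at the start of the episode above 0.02 m or angle between lure_tube's own z axis and vertical above 0.3 rad).
It also fails if it takes over 120 s, if anything falls off the work surface, if the arm or the gripper's body presses on something with over 40 N, if the wrist force passes 120 N, or if a joint passes its speed limit or range.

### The arm

A 7-joint arm with a two-finger parallel gripper is mounted at the origin on the work surface. World frame = base frame: x ahead of the robot, y to its left, z up, the work surface at z = 0. Lengths are in m, angles in rad, forces in N, time in s.
With the tool pointing down it reaches from about 0.4 to 0.875 m from the base axis. Payload 19.3 kg.
Tool frame: the origin (TCP) lies on the mounting face of the last link; the fingertips stand 173 mm ahead of it and the grasp point (between the pads) lies 155 mm ahead of it; z points along the fingers, y is the line along which they close (so a half turn about z gives the same grasp; the last joint's range is limited). The gripper opens to 85 mm and grips with 20 to 120 N. Pads are 22 mm wide; open, the fingers measure 114 mm over their backs; the gripper's body (76 mm by 85 mm) begins 54 mm behind the grasp point. The pads swing forward as they close: fully open they stand 13 mm farther back than shut.
Start: joints at [-1.362, 0.521, -0.036, 1.599, 0.021, 1.021, -0.113], TCP at [0.172, 0.601, 0.405] pointing down, gripper open.
Joint ranges: [-2.91, 2.91], [-0.3, 2.13], [-1.5, 1.42], [0.17, 2.43], [-1.26, 4.41], [0.16, 1.93], [-2.52, 2.52]. Speed limits (rad/s): [1.89, 1.89, 2.39, 2.39, 3.01, 3.01, 3.01].

### API

Orientations are given as [roll, pitch, yaw] about the fixed x, y, z axes, in that order (R = Rz(yaw) Ry(pitch) Rx(roll)).
In Python, from workcell import bot, vision gives the robot as it stands.
- The arm moves only by the shell command python3 -m creep 'ROWS' [FORCE]. ROWS is JSON, a list that holds one entry, the list of rows, each a list of 7 numbers: the opening, from -1 (shut) to 1 (fully open), then the shift along the tool's x, y, z in cm, then the turn, a rotation vector about the tool's x, y, z in rad. In form: [[[grip, tx, ty, tz, rx, ry, rz], ...]]. A call has 1 to 12 rows; each row shifts and turns the commanded pose from where the row before left it, along the tool's axes as they then stand; what a row does not reach is not made up. A row lasts 1/8 s, in which the tool goes at most 62.5 mm and 10.7 degrees, less where a joint would pass 70% of its speed; a pose out of reach is approached as far as the arm can. A call with a gripper value outside its range is refused whole. The fingers move at their own pace and stop on an object; FORCE is the grip in N (left out, the last holds). Time passes only in rows, so rows that do not move let the fingers close. It gives the time, the measured TCP pose, the force, the opening and the grip force at its end, in the units of the state.
- bot.observe(): the state, without advancing time (a new reading comes with each control period).
- vision.grab_frame(name): name is "side" or "top"; returns a dict with "image" (384x512x3 uint8, blue, green, red), "depth" (384x512 float32, m along the optical axis (not along the pixel's ray), 0 where there is no reading), "fovy" (degrees; the focal length in pixels is half the picture's height over the tangent of half this angle, whatever the lens; pixels are square), "cx", "cy" (the principal point, pixels), "cam_to_world" (4x4, takes a point from camera to world coordinates). Camera axes: x right, y down, z forward; pixel columns grow to the right and rows downward; lengths in m; the calibration is good to about 2 mm. A picture is of the moment at which its call begins.
- bot.job_done(): hands the job in; it is judged then, once.
The state is a dict: "clock": time; "qpos": joint angles; "qd": joint speeds; "joint_efforts": joint torques, N m; "position": TCP position; "tool_rot": TCP orientation; "force": force on the tool from outside, world axes, zero at the start; "moment": the same for the moment, N m; "grip_width": finger opening in m; "finger_force": force on a finger pad.
Only numpy, scipy, OpenCV 4.12 (cv2) and the standard library are available. Lean on these libraries where they do the work, as an engineer would, in place of code of your own. Each camera call takes 0.05 s, during which the arm holds its last target. There are 200 camera calls.

## Working session

There is one attempt and no reset: what is moved stays moved. The work goes in short steps, Python scripts to look and compute and a shell command to move; the robot and the scene stay as the last step left them, time stands still between calls to the robot, and variables do not carry over. Pictures are saved under pics/ and viewed, at most 14 in all, crops included, and the job is handed in when it is done.

```bash
ls; mkdir -p pics; python3 - <<'E'
from workcell import bot, vision
import cv2,numpy as np
print(bot.observe())
for n in("top","side"):
    f=vision.grab_frame(n); cv2.imwrite(f"pics/{n}0.png",f["image"]); np.savez(f"pics/{n}0.npz",**f)
    print(n,f["fovy"],f["cx"],f["cy"],np.round(f["cam_to_world"],4).tolist(),(f["depth"]>0).mean())
E
```

```text
pics
{'clock': 0.0, 'qpos': array([-1.36220991,  0.52202985, -0.03628978,  1.6000139 ,  0.02123062,
        1.02105593, -0.11280655]), 'qd': array([-0.00016509,  0.00108765,  0.00130344,  0.00096503,  0.00091071,
       -0.00011123,  0.00151777]), 'joint_efforts': array([ 1.54035615e-04, -9.27130008e+01,  1.98020071e+00, -3.69907236e+01,
        1.80138083e-02,  8.55238759e-03,  6.61915919e-05]), 'position': array([0.1719993 , 0.60072569, 0.40411406]), 'tool_rot': array([-3.14047762e+00,  1.23404181e-04,  2.86277328e+00]), 'force': array([-0.27223256,  0.61141389,  0.6587293 ]), 'moment': array([-0.01869489, -0.02862599, -0.06595773]), 'finger_force': 0.0, 'grip_width': 0.08577288652581412}
top 47.103635804076944 252.98751737872192 181.92370075436787 [[0.0202, -0.994, 0.1073, 0.4566], [-0.9997, -0.0218, -0.0139, -0.0087], [0.0162, -0.107, -0.9941, 1.1599], [0.0, 0.0, 0.0, 1.0]] 0.9959818522135416
side 56.818060493905605 256.17471053785914 188.07366825955006 [[-0.8608, -0.3262, 0.3907, 0.2878], [-0.5088, 0.5689, -0.6461, 0.4515], [-0.0116, -0.755, -0.6557, 0.5122], [0.0, 0.0, 0.0, 1.0]] 0.9958699544270834
```

View pics/top0.png

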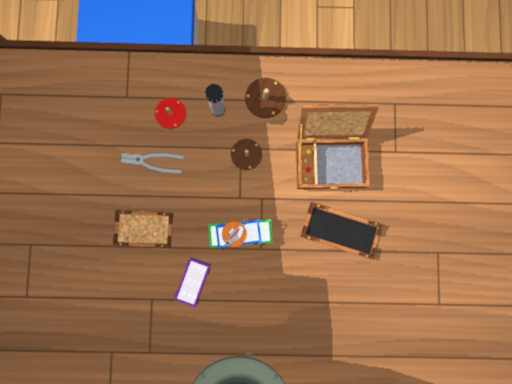

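View pics/side0.png

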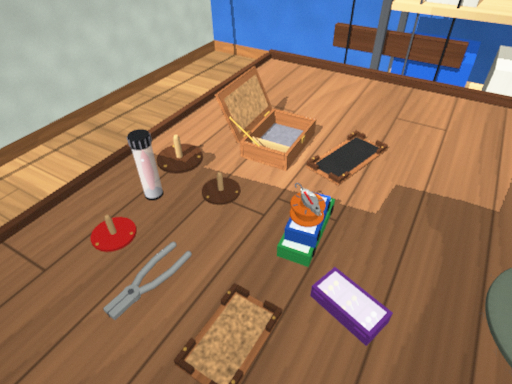

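The top view shows the stack at (238,233), the lure box at (335,150), the long tray (black) at (342,230), the short tray (cork) at (143,229), the crimp tool at (153,162) and the lure tube at (215,98).
- **Dowel stands:** red (170,113), dark large (266,97), dark small (246,154). The one meant is not red and is the smaller of the dark pair, so (246,154).
- **Short cases:** purple (193,282), and blue in the stack at about (240,233). The blue one fits the description.

Next is one enlarged crop to confirm, with measurements.

```bash
cat > h.py <<'E'
import numpy as np, cv2
from workcell import bot, vision
def grab(n,save=None):
    f=vision.grab_frame(n)
    if save: cv2.imwrite(f"pics/{save}.png",f["image"])
    return f
def cloud(f):
    d=f["depth"].astype(float); F=d.shape[0]/2/np.tan(np.radians(f["fovy"])/2)
    v,u=np.mgrid[:d.shape[0],:d.shape[1]]
    P=np.stack([(u-f["cx"])/F*d,(v-f["cy"])/F*d,d],-1); T=f["cam_to_world"]
    return P@T[:3,:3].T+T[:3,3]
def ray(f,px,z):
    F=f["image"].shape[0]/2/np.tan(np.radians(f["fovy"])/2); px=np.atleast_2d(px).astype(float); T=f["cam_to_world"]
    r=np.c_[(px[:,0]-f["cx"])/F,(px[:,1]-f["cy"])/F,np.ones(len(px))]@T[:3,:3].T; o=T[:3,3]
    return o+r*((z-o[2])/r[:,2])[:,None]
def rect(P):  # min-area rect of xy points (m) -> centre, sizes(long,short), yaw of long side
    (c,s,a)=cv2.minAreaRect((P[:,:2]*1000).astype(np.float32)); a=np.radians(a)
    if s[0]<s[1]: s=s[::-1]; a+=np.pi/2
    return np.round(c,1),np.round(s,1),round(float((a+np.pi/2)%np.pi-np.pi/2),3)
def load(n): return dict(np.load(f"pics/{n}.npz"))
E
python3 - <<'E'
from h import *
for n in("top0","side0"):
    f=load(n);W=cloud(f);h=cv2.cvtColor(f["image"],cv2.COLOR_BGR2HSV);H,S,V=[h[...,i].astype(int) for i in range(3)];z=W[...,2]
    inw=(W[...,0]>.2)&(W[...,0]<.85)&(abs(W[...,1])<.6)
    x=W[...,0];y=W[...,1]
    print(n,"table z",np.median(z[inw&(z<.02)]))
    st=inw&(np.hypot(x-.36,y+.0)<.3)
    M={"green":(abs(H-70)<15)&(S>120)&(V>60),"blue":(abs(H-112)<10)&(S>140)&(V>60),"orange":(abs(H-8)<6)&(S>190)&(V>150),"red":((H<4)|(H>176))&(S>180)&(V>120),"purple":(abs(H-135)<9)&(S>80),
     "black":(V<45)&(z>.0)&(z<.02),"top>88":(z>.088)&(z<.13)&inw,}
    for k,m in M.items():
        m=(m&inw).astype(np.uint8); c,l,s,ce=cv2.connectedComponentsWithStats(m)
        for i in range(1,c):
            if s[i,4]>25:
                P=W[l==i]; print(k,s[i].tolist(),"z",np.round(np.percentile(P[:,2],[5,50,95])*1000,1),rect(P))
f=load("top0")["image"]; g=load("side0")["image"]
a=cv2.resize(f[185:280,190:310],(400,317),interpolation=2);b=cv2.resize(f[70:180,150:290],(400,314),interpolation=2)
c=cv2.resize(g[170:275,260:400],(400,300),interpolation=2);d=cv2.resize(g[120:260,80:255],(400,300),interpolation=2)
cv2.imwrite("pics/crop0.png",cv2.resize(np.vstack([np.hstack([a,b[:317] if b.shape[0]>=317 else cv2.resize(b,(400,317))]),np.hstack([c,d])]),(768,592)))
E
```

```text
top0 table z 0.0011006836318232516
green [260, 219, 12, 25, 70] z [ 2.1 28.6 31.4] (array([452.4, -41.8]), array([65.1, 61.6]), -1.475)
green [209, 223, 12, 25, 59] z [-0.  28.8 35.2] (array([454.4,  49.2]), array([100.9,  57.2]), -1.018)
blue [243, 220, 19, 25, 79] z [29.1 56.5 61. ] (array([450.9, -21. ]), array([58.3, 46.5]), 0.153)
blue [216, 224, 9, 24, 51] z [53.1 56.5 59.5] (array([440.2,  56.3]), array([57.3, 19.8]), -0.019)
orange [223, 221, 14, 20, 92] z [82.9 86.3 89.8] (array([456.1,  34.5]), array([50.7, 18.7]), -0.598)
orange [232, 240, 9, 7, 36] z [-1.1 86.9 89.6] (array([420. ,  16.5]), array([24.6, 11.4]), -0.866)
red [155, 98, 31, 31, 655] z [ 5.2  8.7 12.6] (array([637.5,  93.9]), array([408.2,  80.2]), 0.71)
purple [175, 258, 35, 49, 236] z [15.7 28.  31.8] (array([322.3, 123.7]), array([110.2,  57.6]), -0.327)
top>88 [208, 96, 15, 11, 66] z [ 88.9 105.5 123.6] (array([765.8,  72.2]), array([36.5, 14.4]), -1.295)
top>88 [299, 113, 77, 20, 896] z [ 90.5 109.7 127.9] (array([ 720.1, -223.6]), array([181.4,  37.6]), -1.544)
top>88 [223, 217, 25, 30, 248] z [88.8 95.6
[... 430 characters left out ...]
] z [32.  48.5 56. ] (array([371.3, 219.9]), array([492.4,  65.2]), -1.214)
orange [290, 195, 35, 31, 566] z [59.3 71.6 86.2] (array([376. , 178.1]), array([571.5,  59.1]), -1.156)
red [91, 217, 45, 35, 1026] z [5.3 7.2 8.8] (array([546.2, 315.4]), array([584.1,  81.4]), -0.492)
purple [311, 268, 81, 77, 1304] z [ 5.  25.9 28.5] (array([333.7, 256. ]), array([382.2, 123.2]), 1.49)
top>88 [219, 76, 47, 49, 921] z [ 89.9 109.  127.7] (array([ 717.1, -224.4]), array([182.1,  42. ]), -1.563)
top>88 [132, 145, 23, 23, 347] z [ 91.  109.2 126.9] (array([766.1,  81. ]), array([37.8, 20.1]), 0.919)
top>88 [295, 183, 27, 34, 331] z [90.  94.9 96.6] (array([446. ,  13.6]), array([90.3, 24.7]), -0.716)
```

View pics/crop0.png

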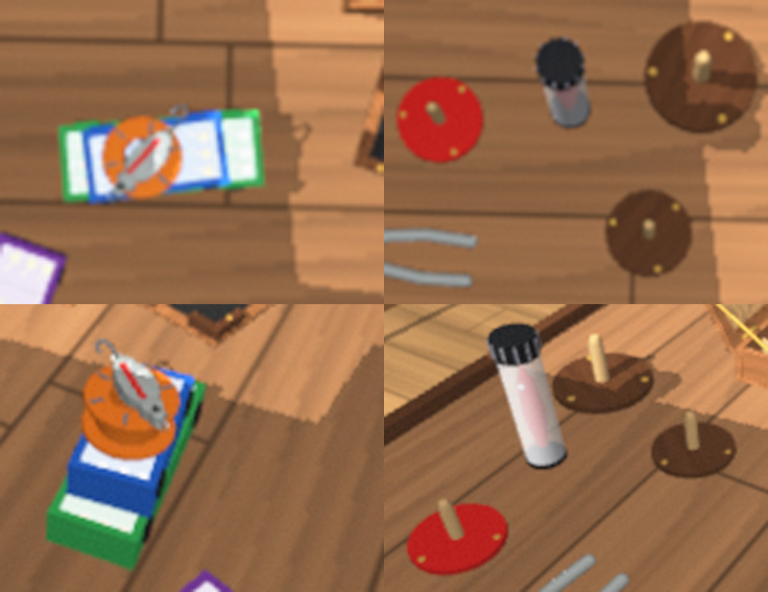

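The crop confirms both choices: the blue and white case is in the stack, and the small dark stand is the one at (246,154). Heights come out at about 28/56/86/96 mm, which matches the text. Next I refine the spoon and the places from both views.

```bash
python3 - <<'E'
from h import *
for n in("top0","side0"):
    f=load(n);W=cloud(f);h=cv2.cvtColor(f["image"],cv2.COLOR_BGR2HSV);H,S,V=[h[...,i].astype(int) for i in range(3)];x,y,z=np.moveaxis(W,-1,0)
    nz=lambda cx,cy,r:np.hypot(x-cx,y-cy)<r
    def biggest(m,mn=20):
        c,l,s,_=cv2.connectedComponentsWithStats(m.astype(np.uint8)); i=1+s[1:,4].argmax(); return l==i
    def rep(k,m):
        P=W[m]; print(n,k,len(P),"z",np.round(np.percentile(P[:,2],[5,50,95])*1000,1),rect(P),"mean",np.round(P.mean(0)*1000,1))
    o=(abs(H-8)<6)&(S>170)
    rep("spoon",biggest(nz(.45,.01,.08)&(z>.0905)&~o))
    r=nz(.45,.01,.08)&(z>.0905)&((H<5)|(H>174))&(S>120); rep("stripe",r)
    m=nz(.45,.02,.06)&(z>.081)&(z<.0895)&o
    P=W[m]; c=(np.linalg.lstsq(np.c_[2*P[:,:2],np.ones(len(P))],(P[:,:2]**2).sum(1),rcond=None)[0]); print("  orange top", len(P),(P[:,:2].min(0)+P[:,:2].max(0))/2*1000,np.ptp(P[:,:2],axis=0))
    # long/short case top
    rep("long",nz(.45,.0,.12)&(z>.024)&(z<.033)); rep("short",nz(.45,.01,.09)&(z>.052)&(z<.060))
    gry=(S<70)&(V>90)&(x>.5)&(x<.7)&(y<-.12)&(y>-.35)&(z<.02); rep("boxfloor",biggest(gry))
    rep("boxrim",(x>.5)&(x<.69)&(y<-.1)&(y>-.35)&(z>.041)&(z<.049))
    dz=nz(.62,.0,.06); d=dz&(z>.018)&(z<.06)&(H>8); rep("dowel",d)
    b=dz&(z>.005)&(z<.0115)&(V<110); rep("base",biggest(b))
    b=nz(.46,-.22,.13)&(z>.0125)&(z<.022); rep("longtray",b)
    bb=nz(.46,-.22,.13)&(V<45)&(z<.012);rep("rubber",biggest(bb))
    b=nz(.46,.22,.11)&(z>.0125)&(z<.022); rep("shorttray",b)
    rep("tube",nz(.77,.08,.05)&(z>.14)&(z<.17)); rep("crimp",nz(.6,.2,.12)&(S<80)&(z>.003)&(z<.03))
E
```

```text
top0 spoon 208 z [92.8 96.2 99.6] (array([448.8,  12.1]), array([82.5, 25.4]), -0.764) mean [446.3  17.   96.2]
top0 stripe 19 z [  95.2   98.3 1159.9] (array([450.1,  12.4]), array([43. ,  9.7]), -1.051) mean [448.5  14.1 265.5]
  orange top 167 [446.06218886  19.74392297] [0.06035521 0.05353733]
top0 long 459 z [25.2 28.6 31.8] (array([423.8,   7.4]), array([164.4, 108.9]), -1.484) mean [448.   -3.6  28.6]
top0 short 479 z [53.2 56.4 59. ] (array([446.4,  11.5]), array([110.2,  58.9]), -1.422) mean [446.9   3.1  56.3]
top0 boxfloor 1697 z [ 4.1  7.5 11.3] (array([ 634.3, -251.3]), array([118.2, 103. ]), -1.537) mean [ 634.6 -251.3    7.6]
top0 boxrim 559 z [42.3 45.6 48.3] (array([ 629. , -227.1]), array([183.3, 121.8]), -1.568) mean [ 618.1 -228.4   45.4]
top0 dowel 24 z [24.1 49.  55.3] (array([655.5,  -3.5]), array([9.9, 7.8]), 0.03) mean [654.8  -3.5  45.8]
top0 base 455 z [ 5.9  8.7 11.1] (array([647. ,  -4.8]), array([79.7, 64.6]), -1.569) mean [647.4  -4.    8.6]
top0 longtray 261 z [13.1 17.8 21.3] (array([ 493.6, -263.8]), array([193.6, 162. ]), 1.286) mean [ 468.5 -235.8 
[... 1341 characters left out ...]
de0 base 568 z [5.7 7.2 8.5] (array([645.6,  -3.6]), array([82.2, 68.2]), 1.49) mean [ 6.444e+02 -2.000e-01  7.100e+00]
side0 longtray 313 z [13.  16.6 20.4] (array([ 477.3, -247.2]), array([204. , 183.2]), -1.538) mean [ 487.6 -217.5   16.5]
side0 rubber 2 z [4.6 5.  5.3] (array([ 501.9, -187.5]), array([2.8, 0. ]), -1.139) mean [ 501.9 -187.5    5. ]
side0 shorttray 796 z [13.7 17.3 18.9] (array([451.7, 257.1]), array([145.1,  90.4]), 1.544) mean [454.7 250.2  17. ]
side0 tube 318 z [141.  150.7 152.1] (array([773.6,  75.7]), array([41.8, 39.8]), 0.562) mean [769.9  78.3 149. ]
side0 crimp 1300 z [ 5.8 10.7 12.8] (array([627.5, 239.8]), array([153.7,  52.1]), 1.49) mean [626.4 247.9  10.1]
```

```bash
cat >> h.py <<'E'
def need(*wps):  # each (x,y,z,yaw): turn first, then shift (cm) in the turned tool frame
    s=bot.observe(); p=s["position"]; yw=s["tool_rot"][2]
    print("t",s["clock"],"pos",np.round(p,4),"rpy",np.round(s["tool_rot"],3),"F",np.round(s["force"],1),"w",round(s["grip_width"],4),"ff",round(float(s["finger_force"]),1),"q",np.round(s["qpos"],2))
    for x,y,z,w in wps:
        d=np.array([x,y,z])-p; c,sn=np.cos(w),np.sin(w)
        print(f"rz {-((w-yw+np.pi)%(2*np.pi)-np.pi):.3f}  shift cm", np.round(100*np.array([c*d[0]+sn*d[1],sn*d[0]-c*d[1],-d[2]]),2)); p=np.array([x,y,z]);yw=w
E
python3 -c "
from h import *
need((.45,.30,.4,2.863),(.4425,.0185,.4,2.40),(.4425,.0185,.28,2.4))"
```

```text
t 0.1 pos [0.172  0.6007 0.4042] rpy [-3.141  0.     2.863] F [ 0.1  0.2 -1. ] w 0.0856 ff 0.0 q [-1.36  0.52 -0.04  1.6   0.02  1.02 -0.11]
rz -0.000  shift cm [-35.   -21.27   0.42]
rz 0.463  shift cm [-18.46 -21.26  -0.  ]
rz -0.000  shift cm [ 0.  0. 12.]
```

```bash
python3 -m creep '[[[1,-5,-3.04,0.06,0,0,0],[1,-5,-3.04,0.06,0,0,0],[1,-5,-3.04,0.06,0,0,0],[1,-5,-3.04,0.06,0,0,0],[1,-5,-3.04,0.06,0,0,0],[0,-5,-3.04,0.06,0,0,0],[0,-5,-3.04,0.06,0,0,0],[0,0,0,0,0,0,0.155],[0,0,0,0,0,0,0.154],[0,0,0,0,0,0,0.154],[0,0,0,0,0,0,0],[0,0,0,0,0,0,0]]]' 40; python3 -m creep '[[[0,-3.08,-3.54,0,0,0,0],[0,-3.08,-3.54,0,0,0,0],[0,-3.08,-3.54,0,0,0,0],[0,-3.08,-3.54,0,0,0,0],[0,-3.08,-3.54,0,0,0,0],[0,-3.08,-3.54,0,0,0,0],[0,0,0,3,0,0,0],[0,0,0,3,0,0,0],[0,0,0,3,0,0,0],[0,0,0,0,0,0,0],[0,0,0,0,0,0,0]]]'; python3 -c "
from h import *
need((.4425,.0185,.261,2.4))"
```

```text
clock: 1.6
position: [0.4498, 0.3, 0.4004]
tool_rot: [-3.141, 0.0, 2.404]
force: [-0.0, -0.1, 0.3]
grip_width: 0.0428
finger_force: 0.0
clock: 2.98
position: [0.443, 0.0184, 0.3114]
tool_rot: [3.141, 0.0, 2.401]
force: [0.1, -0.8, -0.1]
grip_width: 0.0425
finger_force: 0.0
t 2.975 pos [0.443  0.0184 0.3114] rpy [3.141 0.    2.401] F [ 0.1 -0.8 -0.1] w 0.0425 ff 0.0 q [-0.35  0.4   0.22  2.16 -0.15  0.6   0.81]
rz 0.001  shift cm [ 0.04 -0.03  5.04]
```

```bash
python3 -m creep '[[[0,0,0,1.5,0,0,0],[0,0,0,1.5,0,0,0],[0,0,0,1.3,0,0,0],[0,0,0,0,0,0,0]]]'; python3 - <<'E'
from h import *
f=grab("side"); g=grab("top")
W=cloud(f);x,y,z=np.moveaxis(W,-1,0)
cv2.imwrite("pics/spoon1.png",np.hstack([cv2.resize(f["image"][130:260,240:370],(400,400),interpolation=2),cv2.resize(g["image"][180:280,190:290],(400,400),interpolation=2)]))
E
```

```text
clock: 3.48
position: [0.4427, 0.0185, 0.2675]
tool_rot: [-3.141, -0.0, 2.4]
force: [-0.5, -0.4, -0.1]
grip_width: 0.0427
finger_force: 0.0
```

View pics/spoon1.png

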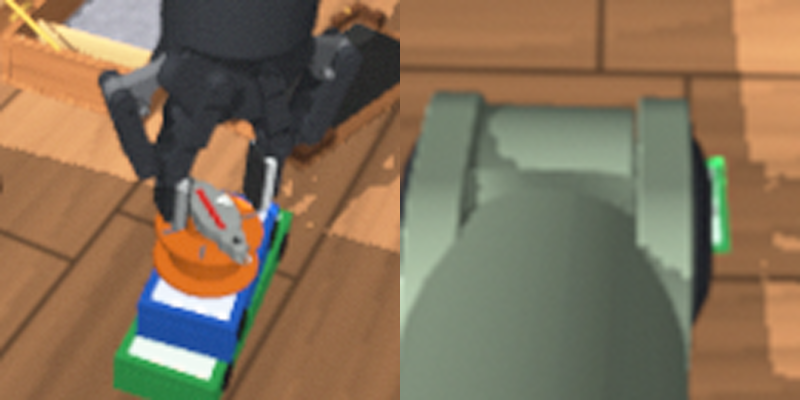

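The side view shows the two fingers straddling the spoon's middle, parallel to its sides. I'll go down to 1 mm above the reel and close.

```bash
python3 -m creep '[[[0,0,0,0.35,0,0,0],[0,0,0,0.3,0,0,0],[0,0,0,0.1,0,0,0],[-0.3,0,0,0,0,0,0],[-0.7,0,0,0,0,0,0],[-1,0,0,0,0,0,0],[-1,0,0,0,0,0,0],[-1,0,0,0,0,0,0],[-1,0,0,0,0,0,0]]]' 50; python3 -c "
from h import *
need()"
```

```text
clock: 4.7
position: [0.4427, 0.0185, 0.2602]
tool_rot: [3.141, 0.0, 2.4]
force: [-1.1, 0.5, 5.0]
grip_width: 0.0224
finger_force: 48.8
t 4.7 pos [0.4427 0.0185 0.2602] rpy [3.141 0.    2.4  ] F [-1.1  0.5  5. ] w 0.0224 ff 48.8 q [-0.32  0.5   0.18  2.19 -0.19  0.47  0.84]
```

```bash
python3 -m creep '[[[-1,0,0,-0.5,0,0,0],[-1,0,0,-2,0,0,0],[-1,0,0,-4,0,0,0],[-1,0,0,-4,0,0,0],[-1,0,0,-2,0,0,0],[-1,0,0,0,0,0,0]]]'; python3 - <<'E'
from h import *
need((.624,-.247,.385,2.4),(.624,-.247,.181,2.4))
f=grab("side")
cv2.imwrite("pics/spoon2.png",cv2.resize(f["image"][100:270,220:390],(500,500),interpolation=2))
E
```

```text
clock: 5.45
position: [0.4428, 0.0185, 0.3863]
tool_rot: [3.139, 0.001, 2.4]
force: [-0.7, -0.8, -1.0]
grip_width: 0.0227
finger_force: 49.4
t 5.45 pos [0.4428 0.0185 0.3863] rpy [3.139e+00 1.000e-03 2.400e+00] F [-0.7 -0.8 -1. ] w 0.0227 ff 49.4 q [-0.4   0.27  0.27  2.09 -0.1   0.8   0.76]
rz -0.000  shift cm [-31.3   -7.34   0.13]
rz -0.000  shift cm [ 0.   0.  20.4]
```

View pics/spoon2.png

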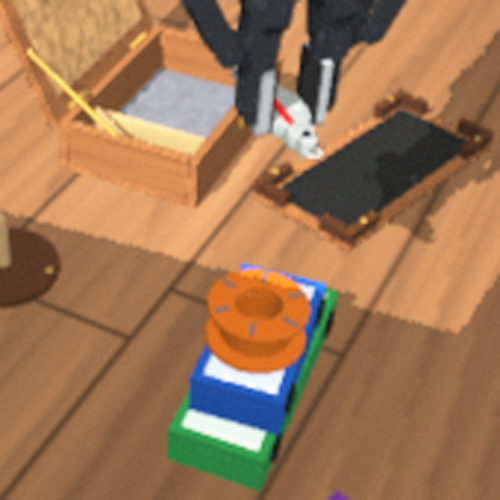

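The spoon is held level between the fingers, and the reel stands undisturbed on the blue case. I'll move it over the box.

```bash
python3 -m creep '[[[-1,-2,-0.5,0,0,0,0],[-1,-4,-0.94,0,0,0,0],[-1,-4,-0.94,0,0,0,0],[-1,-4.3,-1,0,0,0,0],[-1,-4.3,-1,0,0,0,0],[-1,-4.3,-1,0,0,0,0],[-1,-4.3,-1,0,0,0,0],[-1,-3,-0.7,0,0,0,0],[-1,-1.1,-0.26,0,0,0,0],[-1,0,0,0,0,0,0],[-1,0,0,0,0,0,0]]]'; python3 -m creep '[[[-1,0,0,2,0,0,0],[-1,0,0,3,0,0,0],[-1,0,0,4,0,0,0],[-1,0,0,4,0,0,0],[-1,0,0,3,0,0,0],[-1,0,0,2.2,0,0,0],[-1,0,0,0.8,0,0,0],[-1,0,0,0,0,0,0],[-1,0,0,0,0,0,0]]]'; python3 -c "
from h import *
need((.624,-.247,.180,2.4))"
```

```text
clock: 6.88
position: [0.6236, -0.2461, 0.3846]
tool_rot: [3.142, -0.001, 2.401]
force: [0.5, -0.1, 0.4]
grip_width: 0.0227
finger_force: 49.4
clock: 8.0
position: [0.6242, -0.2472, 0.1962]
tool_rot: [3.141, 0.001, 2.4]
force: [-0.5, 0.5, -1.1]
grip_width: 0.0225
finger_force: 49.4
t 8.0 pos [ 0.6242 -0.2472  0.1962] rpy [3.141e+00 1.000e-03 2.400e+00] F [-0.5  0.5 -1.1] w 0.0225 ff 49.4 q [ 0.15  0.86  0.23  1.6  -0.27  0.71  1.33]
rz -0.000  shift cm [0.03 0.   1.62]
```

```bash
python3 -m creep '[[[-1,0,0,0.5,0,0,0],[-1,0,0,0.5,0,0,0],[-1,0,0,0.3,0,0,0],[-1,0,0,0.1,0,0,0],[-1,0,0,0.1,0,0,0],[-1,0,0,0,0,0,0]]]'; python3 -m creep '[[[-1,0,0,0.1,0,0,0],[-1,0,0,0,0,0,0]]]'
```

```text
clock: 8.75
position: [0.6238, -0.2471, 0.1803]
tool_rot: [3.142, 0.0, 2.4]
force: [-2.7, 1.8, 4.7]
grip_width: 0.0221
finger_force: 50.0
clock: 9.0
position: [0.6238, -0.2472, 0.1802]
tool_rot: [3.141, 0.0, 2.4]
force: [-7.7, 4.0, 20.6]
grip_width: 0.0224
finger_force: 51.9
```

```bash
python3 -m creep '[[[-1,0,0,-0.1,0,0,0],[-0.45,0,0,0,0,0,0],[-0.3,0,0,0,0,0,0],[-0.1,0,0,0,0,0,0],[-0.1,0,0,0,0,0,0],[-0.1,0,0,-0.5,0,0,0],[-0.1,0,0,-2,0,0,0],[-0.1,0,0,-4,0,0,0],[-0.1,0,0,-5,0,0,0],[-0.1,0,0,-5,0,0,0],[-0.1,0,0,-3,0,0,0],[-0.1,0,0,0,0,0,0]]]'; python3 - <<'E'
from h import *
f=grab("top");g=grab("side")
for n,f in(("top",f),("side",g)):
    W=cloud(f);h=cv2.cvtColor(f["image"],cv2.COLOR_BGR2HSV);H,S,V=[h[...,i].astype(int) for i in range(3)];x,y,z=np.moveaxis(W,-1,0)
    o=(abs(H-9)<7)&(S>170)
    for lo,hi in((.0815,.092),):
        m=(np.hypot(x-.445,y-.02)<.06)&(z>lo)&(z<hi)&o; P=W[m]
        if len(P)>5:
            c,r=cv2.minEnclosingCircle((P[:,:2]*1000).astype(np.float32)); print(n,"reel",len(P),np.round(c,1),round(r,1),np.median(P[:,2]),"bbox mid",(P.min(0)+P.max(0))[:2]*500)
    m=(x>.57)&(x<.69)&(y<-.18)&(y>-.32)&((H<5)|(H>174))&(S>120)&(z<.03); 
    if m.sum(): print(n,"stripe",m.sum(),np.round(np.median(W[m],0)*1000,1))
    rec=(np.hypot(x-.445,y-.01)<.09)&(z>.052)&(z<.060);print(n,"short",rect(W[rec]))
cv2.imwrite("pics/box.png",np.hstack([cv2.resize(g["image"][60:190,200:330],(400,400),interpolation=2),cv2.resize(f["image"] if 0 else cv2.imread('pics/top0.png')[90:200,280:390],(400,400),interpolation=2)]))
need()
E
```

```text
clock: 10.5
position: [0.624, -0.2474, 0.3791]
tool_rot: [3.139, 0.005, 2.4]
force: [1.7, 0.1, -0.6]
grip_width: 0.0384
finger_force: 0.0
top reel 254 [447.   19.5] 30.1 0.08653706037213227 bbox mid [447.25316609  19.66297477]
top stripe 8 [ 627.8 -245.3   19.5]
top short (array([446. ,  11.3]), array([110. ,  57.7]), -1.424)
side reel 490 [444.3  21.2] 30.4 0.0851153150512022 bbox mid [443.82207815  21.31811744]
side stripe 9 [ 627.3 -246.6   15.5]
side short (array([444.8,  10.7]), array([112.8,  62.8]), -1.405)
t 10.6 pos [ 0.6236 -0.247   0.3759] rpy [3.141e+00 1.000e-03 2.400e+00] F [ 0.1  0.5 -1.2] w 0.0389 ff 0.0 q [ 0.1   0.64  0.3   1.51 -0.21  1.02  1.29]
```

View pics/box.png

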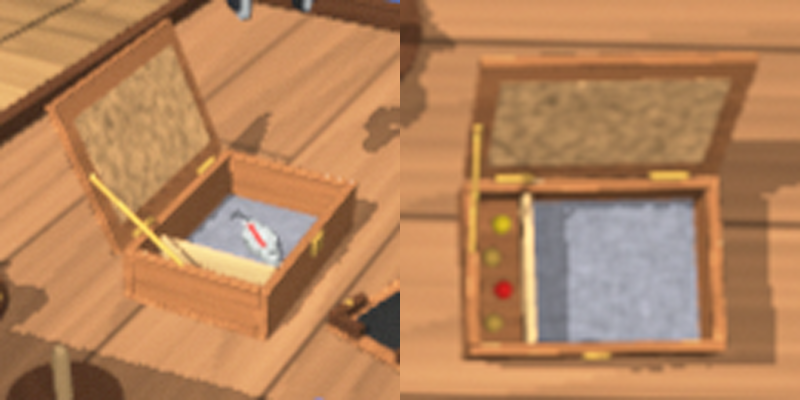

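The side view shows the spoon flat in the middle of the large compartment, with its top at 15.5 mm (6 + 10). The reel is at (445.6, 20.4). I'll go above it, aligned with the case.

```bash
python3 -c "
from h import *
need((.4456,.0204,.376,1.727),(.4456,.0204,.27,1.727))"
```

```text
t 10.6 pos [ 0.6236 -0.247   0.3759] rpy [3.141e+00 1.000e-03 2.400e+00] F [ 0.1  0.5 -1.2] w 0.0389 ff 0.0 q [ 0.1   0.64  0.3   1.51 -0.21  1.02  1.29]
rz 0.673  shift cm [ 2.918e+01 -1.342e+01 -1.000e-02]
rz -0.000  shift cm [ 0.   0.  10.6]
```

```bash
python3 -m creep '[[[0.65,0,0,0,0,0,0.135],[0.65,0,0,0,0,0,0.135],[0.65,0,0,0,0,0,0.135],[0.65,0,0,0,0,0,0.135],[0.65,0,0,0,0,0,0.133],[0.65,4.86,-2.24,0,0,0,0],[0.65,4.86,-2.24,0,0,0,0],[0.65,4.86,-2.24,0,0,0,0],[0.65,4.86,-2.24,0,0,0,0],[0.65,4.87,-2.23,0,0,0,0],[0.65,4.87,-2.23,0,0,0,0],[0.65,0,0,0,0,0,0]]]';python3 -m creep '[[[0.65,0,0,4,0,0,0],[0.65,0,0,4,0,0,0],[0.65,0,0,2.6,0,0,0],[0.65,0,0,0,0,0,0],[0.65,0,0,0,0,0,0]]]'; python3 - <<'E'
from h import *
need((.4456,.0204,.235,1.727))
g=grab("side");W=cloud(g);x,y,z=np.moveaxis(W,-1,0)
m=(np.hypot(x-.445,y-.02)<.08)&(z>.089)&(z<.2); P=W[m]
for a,b in((1,"+x"),(-1,"-x")):
    Q=P[(P[:,0]-.4456)*a>0.02]; 
    if len(Q): print(b,len(Q),"lowest",np.round(np.sort(Q[:,2])[:6],4),np.round(Q[np.argsort(Q[:,2])[:8]].mean(0),4))
cv2.imwrite("pics/reel1.png",cv2.resize(g["image"][120:260,230:400],(680,560),interpolation=2))
E
```

```text
clock: 12.1
position: [0.4442, 0.0232, 0.3747]
tool_rot: [-3.14, -0.001, 1.732]
force: [0.7, 0.1, 0.3]
grip_width: 0.0706
finger_force: 0.0
clock: 12.72
position: [0.4462, 0.0198, 0.2697]
tool_rot: [3.141, 0.0, 1.726]
force: [-0.1, 0.0, 0.4]
grip_width: 0.0702
finger_force: 0.0
t 12.725 pos [0.4462 0.0198 0.2697] rpy [3.141 0.    1.726] F [-0.1  0.   0.4] w 0.0702 ff 0.0 q [-0.48  0.51  0.39  2.18 -0.39  0.52  0.37]
rz -0.001  shift cm [ 0.07 -0.05  3.47]
+x 754 lowest [0.103  0.1036 0.1039 0.1053 0.1062 0.1067] [0.4812 0.0264 0.1054]
-x 908 lowest [0.1058 0.1064 0.1065 0.1077 0.1085 0.1087] [0.4055 0.0244 0.1079]
```

View pics/reel1.png

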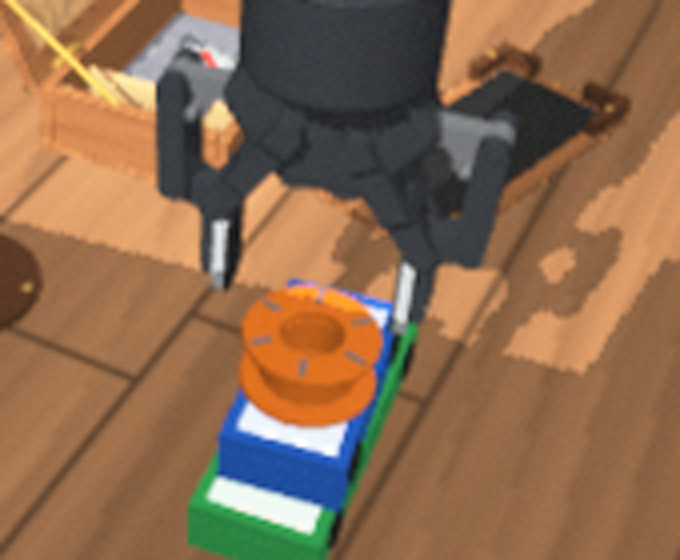

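The side view shows the fingers at either side of the reel, with tips measured at z ≈ 104 mm. That puts them 165 mm ahead of the TCP at this opening. I'll go to TCP z = 0.225, so the tips reach the lower flange.

```bash
python3 -m creep '[[[0.65,0.07,-0.05,0,0,0,0],[0.65,0,0,1.5,0,0,0],[0.65,0,0,1.5,0,0,0],[0.65,0,0,1,0,0,0],[0.65,0,0,0.5,0,0,0],[0.65,0,0,0,0,0,0],[0.5,0,0,0,0,0,0],[0.3,0,0,0,0,0,0],[0.2,0,0,0,0,0,0],[0.2,0,0,0,0,0,0],[0.2,0,0,0,0,0,0]]]' 35; python3 -c "
from h import *
need()"
```

```text
clock: 14.15
position: [0.4454, 0.0209, 0.2247]
tool_rot: [3.141, -0.0, 1.727]
force: [-2.9, -1.3, 13.4]
grip_width: 0.0607
finger_force: 34.7
t 14.15 pos [0.4454 0.0209 0.2247] rpy [ 3.141 -0.     1.727] F [-2.9 -1.3 13.4] w 0.0607 ff 34.7 q [-0.42  0.59  0.31  2.2  -0.45  0.4   0.42]
```

```bash
python3 -m creep '[[[0.2,0,0,-0.5,0,0,0],[0.2,0,0,-1.5,0,0,0],[0.2,0,0,-3,0,0,0],[0.2,0,0,-4,0,0,0],[0.2,0,0,-3,0,0,0],[0.2,0,0,-1,0,0,0],[0.2,0,0,0,0,0,0],[0.2,0,0,0,0,0,0]]]'; python3 - <<'E'
from h import *
need((.6525,-.0033,.35,1.727),(.6525,-.0033,.245,1.727))
f=grab("side");W=cloud(f);h=cv2.cvtColor(f["image"],cv2.COLOR_BGR2HSV);H,S,V=[h[...,i].astype(int) for i in range(3)];x,y,z=np.moveaxis(W,-1,0)
m=(np.hypot(x-.445,y-.02)<.06)&(z>.15)&(abs(H-9)<7)&(S>170);P=W[m]*1000
t=P[P[:,2]>np.percentile(P[:,2],97)-6];print("reel z",np.percentile(P[:,2],[2,98]),cv2.minEnclosingCircle(t[:,:2].astype(np.float32)))
rec=(np.hypot(x-.445,y-.01)<.09)&(z>.052)&(z<.060);print("short",rect(W[rec]),np.median(z[rec]))
g=load("top0")["image"]; hh=cv2.cvtColor(g,cv2.COLOR_BGR2HSV)
# dowel base ellipse: dark disc in initial top and side pictures
for n,(u0,v0,r) in (("top0",(246,154,30)),("side0",(221,190,32))):
    F=load(n); im=F["image"]; gr=cv2.cvtColor(im,cv2.COLOR_BGR2GRAY); v,u=np.mgrid[:384,:512]
    mk=((gr<75)&(np.hypot(u-u0,v-v0)<r)).astype(np.uint8); c,l,s,_=cv2.connectedComponentsWithStats(mk); i=1+s[1:,4].argmax()
    ct=max(cv2.findContours((l==i).astype(np.uint8),0,1)[0],key=len); R=ray(F,cv2.convexHull(ct)[:,0],.008)
    print(n,"base",cv2.minEnclosingCircle((R[:,:2]*1000).astype(np.float32)),(R.min(0)+R.max(0))[:2]*500)
E
```

```text
clock: 15.15
position: [0.4451, 0.021, 0.3533]
tool_rot: [-3.14, 0.0, 1.727]
force: [0.9, 0.1, -0.6]
grip_width: 0.0606
finger_force: 38.2
t 15.15 pos [0.4451 0.021  0.3533] rpy [-3.14   0.     1.727] F [ 0.9  0.1 -0.6] w 0.0606 ff 38.2 q [-0.6   0.36  0.53  2.13 -0.27  0.72  0.26]
rz -0.000  shift cm [-5.63 20.11  0.33]
rz -0.000  shift cm [ 0.   0.  10.5]
reel z [185.72860974 214.22131654] ((445.1236877441406, 21.24771499633789), 31.93844223022461)
short (array([442.6,   9.9]), array([112.8,  58.5]), -1.417) 0.05512189296949471
top0 base ((653.8404541015625, -5.028592586517334), 42.192832946777344) [654.94166454  -4.86382928]
side0 base ((649.471435546875, -2.9438371658325195), 45.05034255981445) [651.10620447  -1.99835801]
```

The reel is held level and its centre is known to about 1 mm. The base fits give (652.5, -4). Moving over the dowel.

```bash
python3 -m creep '[[[0.2,-0.6,2.1,0,0,0,0],[0.2,-1.1,4,0,0,0,0],[0.2,-1.1,4,0,0,0,0],[0.2,-1.1,4,0,0,0,0],[0.2,-1.1,4,0,0,0,0],[0.2,-0.58,2,0,0,0,0],[0.2,0,0,0,0,0,0],[0.2,0,0,3.5,0,0,0],[0.2,0,0,3.5,0,0,0],[0.2,0,0,2.5,0,0,0],[0.2,0,0,0,0,0,0],[0.2,0,0,0,0,0,0]]]'; python3 - <<'E'
from h import *
need((.6527,-.0037,.178,1.727))
g=grab("side");cv2.imwrite("pics/dowel1.png",cv2.resize(g["image"][90:230,140:310],(680,560),interpolation=2))
E
```

```text
clock: 16.7
position: [0.6526, -0.0031, 0.2598]
tool_rot: [3.141, 0.0, 1.727]
force: [0.5, 0.2, -0.1]
grip_width: 0.0608
finger_force: 38.3
t 16.7 pos [ 0.6526 -0.0031  0.2598] rpy [3.141 0.    1.727] F [ 0.5  0.2 -0.1] w 0.0608 ff 38.3 q [-0.35  0.78  0.42  1.65 -0.41  0.8   0.41]
rz -0.000  shift cm [-0.06  0.    8.18]
```

View pics/dowel1.png

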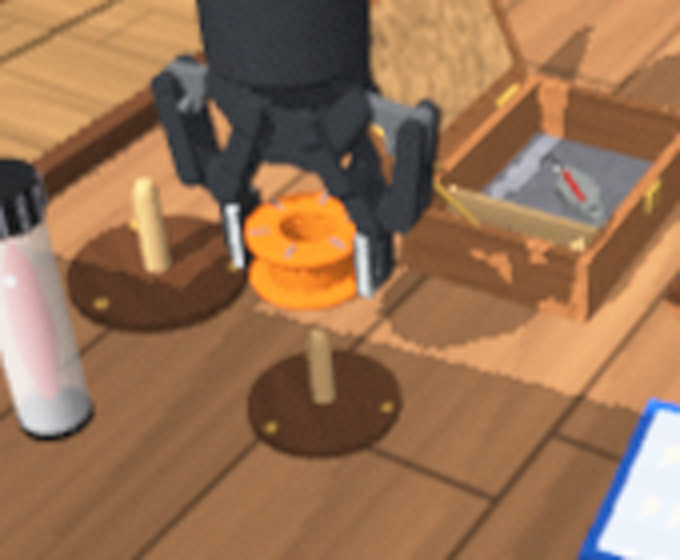

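The reel hangs level above the small dark stand, and the tall dowel next to it is clear. Lowering it slowly.

```bash
python3 -m creep '[[[0.2,-0.05,0,2,0,0,0],[0.2,0,0,2,0,0,0],[0.2,0,0,1.5,0,0,0],[0.2,0,0,1,0,0,0],[0.2,0,0,0.5,0,0,0],[0.2,0,0,0.5,0,0,0],[0.2,0,0,0,0,0,0]]]'; python3 -m creep '[[[0.2,0,0,0.3,0,0,0],[0.2,0,0,0.1,0,0,0],[0.2,0,0,0.1,0,0,0],[0.2,0,0,0,0,0,0]]]'
```

```text
clock: 17.62
position: [0.6526, -0.0035, 0.1839]
tool_rot: [-3.142, -0.0, 1.727]
force: [-0.8, -0.0, -0.5]
grip_width: 0.0609
finger_force: 38.3
clock: 18.12
position: [0.6526, -0.0035, 0.179]
tool_rot: [3.142, 0.0, 1.727]
force: [-0.3, -0.2, -0.9]
grip_width: 0.0606
finger_force: 38.3
```

```bash
python3 -m creep '[[[0.2,0,0,0.1,0,0,0],[0.2,0,0,0.1,0,0,0],[0.2,0,0,0,0,0,0]]]'; python3 -m creep '[[[0.2,0,0,0.1,0,0,0],[0.2,0,0,0,0,0,0]]]'
```

```text
clock: 18.5
position: [0.6526, -0.0035, 0.177]
tool_rot: [-3.142, 0.0, 1.727]
force: [-0.4, -0.1, -1.2]
grip_width: 0.0608
finger_force: 38.3
clock: 18.75
position: [0.6527, -0.0035, 0.1768]
tool_rot: [3.141, -0.0, 1.727]
force: [-5.1, 0.2, 14.2]
grip_width: 0.0609
finger_force: 39.4
```

```bash
python3 -m creep '[[[0.2,0,0,-0.05,0,0,0],[0.5,0,0,0,0,0,0],[0.6,0,0,0,0,0,0],[0.75,0,0,0,0,0,0],[0.75,0,0,0,0,0,0],[0.75,0,0,-0.5,0,0,0],[0.75,0,0,-2,0,0,0],[0.75,0,0,-4,0,0,0],[0.75,0,0,-5,0,0,0],[0.75,0,0,-5,0,0,0],[0.75,0,0,-2,0,0,0],[0.75,0,0,0,0,0,0]]]'; python3 - <<'E'
from h import *
need()
for n in("top","side"):
    f=grab(n);W=cloud(f);h=cv2.cvtColor(f["image"],cv2.COLOR_BGR2HSV);H,S,V=[h[...,i].astype(int) for i in range(3)];x,y,z=np.moveaxis(W,-1,0)
    m=(np.hypot(x-.6525,y+.003)<.07)&(z<.06)&(z>.012)&(abs(H-9)<7)&(S>150);P=W[m]*1000
    if len(P): print(n,"reel top",np.percentile(P[:,2],[2,50,98]),cv2.minEnclosingCircle(P[P[:,2]>33][:,:2].astype(np.float32)))
    rec=(np.hypot(x-.445,y-.01)<.09)&(z>.052)&(z<.060);print(n,"short",rect(W[rec]),np.median(z[rec]))
    rec=(np.hypot(x-.445,y-.01)<.1)&(z>.022)&(z<.033)&((abs(H-70)<15)&(S>100)|(S<60)&(V>130));print(n,"long",rect(W[rec]),np.median(z[rec]))
    for k,c,r in(("st",(.454,.256),.11),("lt",(.45,-.225),.14)):
        ii=f["image"].copy(); gr=cv2.cvtColor(ii,cv2.COLOR_BGR2GRAY)
        m=(np.hypot(x-c[0],y-c[1])<r)&(z>.0125)&(z<.022); print(n,k,m.sum(),rect(W[m]),np.median(z[m]))
        m=(np.hypot(x-c[0],y-c[1])<r)&(z>.004)&(z<.0125); 
        cc,l,s,_=cv2.connectedComponentsWithStats(m.astype(np.uint8)); i=1+s[1:,4].argmax(); print("   board",s[i,4],rect(W[l==i]))
    cv2.imwrite(f"pics/{n}2.png",f["image"]); np.savez(f"pics/{n}2.npz",**f)
a=cv2.imread("pics/top2.png"); b=cv2.imread("pics/side2.png")
cv2.imwrite("pics/after_reel.png",np.hstack([cv2.resize(a[90:300,90:400],(443,300),interpolation=2),cv2.resize(b[90:300,130:380],(357,300),interpolation=2)]))
E
```

```text
clock: 20.25
position: [0.6527, -0.0035, 0.3636]
tool_rot: [3.139, -0.0, 1.727]
force: [-0.5, -0.1, -0.2]
grip_width: 0.0747
finger_force: 0.0
t 20.25 pos [ 0.6527 -0.0035  0.3636] rpy [ 3.139 -0.     1.727] F [-0.5 -0.1 -0.2] w 0.0747 ff 0.0 q [-0.39  0.66  0.49  1.58 -0.35  0.99  0.36]
top short (array([452.6, -34. ]), array([59.8, 24.6]), -0.08) 0.056383639179876766
top long (array([454. , -58.8]), array([61.8, 27.8]), 0.108) 0.028402018874033597
top st 162 (array([454.5, 275.4]), array([114.9,  89.3]), 1.528) 0.0182225521242797
   board 1054 (array([454.4, 276.7]), array([113.8,  87.9]), -1.55)
top lt 324 (array([ 498.3, -248.9]), array([232. , 162.7]), 1.285) 0.018075118118091926
   board 2260 (array([ 460.6, -254.7]), array([197.5, 100.8]), 1.228)
side reel top [12.16775611 36.24037846 38.77550323] ((651.9818725585938, -4.342898845672607), 31.640920639038086)
side short (array([442.5,  10.6]), array([112.2,  58.3]), -1.42) 0.05509128223152038
side long (array([443.6,   6.1]), array([162.2,  60.4]), -1.484) 0.027122354956771677
side st 853 (array([451.7, 257.8]), array([146.5,  90.6]), 1.545) 0.0172760647319804
   board 4996 (array([451.7, 257.9]), array([146.4,  90.7]), 1.544)
side lt 368 (array([ 496.7, -248.3]), array([238.8, 166.8]), 1.287) 0.0164645381011235
   board 1599 (array([ 457.3, -256.2]), array([198.3,  95.5]), 1.286)
```

View pics/after_reel.png

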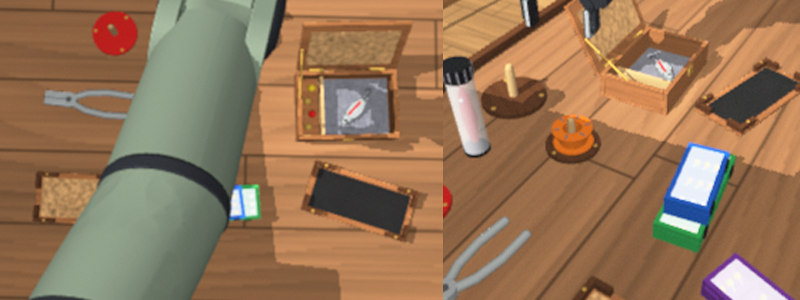

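The reel sits flat on the small stand: top at 37–38 mm, centre (652, -4). The spoon is still in the box. The short case is now at (443.3, 10.8) with yaw -1.42, and the short tray at (453, 257.3) with yaw 1.544.

```bash
python3 -c "
from h import *
need((.4433,.0108,.3636,1.722),(.4433,.0108,.203,1.722),(.4433,.0108,.36,1.722),(.453,.2573,.36,1.544),(.453,.2573,.181,1.544))"
```

```text
t 20.35 pos [ 0.6523 -0.0033  0.3611] rpy [-3.141 -0.     1.727] F [ 0.6 -0.3 -0.9] w 0.0746 ff 0.0 q [-0.39  0.66  0.49  1.58 -0.35  0.98  0.36]
rz 0.005  shift cm [  4.54 -20.45  -0.25]
rz -0.000  shift cm [ 0.    0.   16.06]
rz -0.000  shift cm [  0.    0.  -15.7]
rz 0.178  shift cm [24.67  0.31 -0.  ]
rz -0.000  shift cm [ 0.   0.  17.9]
```

```bash
python3 -m creep '[[[0.75,0.9,-4.09,0,0,0,0.005],[0.75,0.91,-4.09,0,0,0,0],[0.75,0.91,-4.09,0,0,0,0],[0.75,0.91,-4.09,0,0,0,0],[0.75,0.91,-4.09,0,0,0,0],[0.75,0,0,4,0,0,0],[0.75,0,0,4,0,0,0],[0.75,0,0,2,0,0,0],[0.75,0,0,0,0,0,0],[0.75,0,0,0,0,0,0]]]'; python3 - <<'E'
from h import *
need((.4433,.0108,.203,1.722))
g=grab("side");W=cloud(g);x,y,z=np.moveaxis(W,-1,0)
m=(np.hypot(x-.4433,y-.01)<.08)&(z>.062)&(z<.2); P=W[m]
for a in(1,-1):
    Q=P[(P[:,0]-.4433)*a>0.02]; 
    if len(Q): print(a,len(Q),"lowest",np.round(np.sort(Q[:,2])[:6],4),np.round(Q[np.argsort(Q[:,2])[:8]].mean(0),4))
rec=(np.hypot(x-.445,y-.01)<.09)&(z>.052)&(z<.060);print("short",rect(W[rec]),np.median(z[rec]))
E
```

```text
clock: 21.6
position: [0.4436, 0.0103, 0.2618]
tool_rot: [-3.141, 0.0, 1.721]
force: [-1.2, 0.1, -0.4]
grip_width: 0.0746
finger_force: 0.0
t 21.6 pos [0.4436 0.0103 0.2618] rpy [-3.141  0.     1.721] F [-1.2  0.1 -0.4] w 0.0746 ff 0.0 q [-0.47  0.52  0.4   2.19 -0.43  0.5   0.42]
rz -0.001  shift cm [ 0.05 -0.03  5.88]
1 848 lowest [0.097  0.0971 0.0984 0.1001 0.1002 0.1007] [0.4799 0.0197 0.0993]
-1 1063 lowest [0.098  0.0998 0.1005 0.1011 0.1014 0.1028] [0.4006 0.0139 0.1013]
short (array([442.5,  10.3]), array([112.3,  58.8]), -1.412) 0.055113640717685236
```

```bash
python3 -m creep '[[[0.75,0.05,0,2,0,0,0],[0.75,0,0,2,0,0,0],[0.75,0,0,1.2,0,0,0],[0.75,0,0,0.7,0,0,0],[0.75,0,0,0,0,0,0],[0.5,0,0,0,0,0,0],[0.35,0,0,0,0,0,0],[0.2,0,0,0,0,0,0],[0,0,0,0,0,0,0],[0,0,0,0,0,0,0],[0,0,0,0,0,0,0]]]' 60; python3 -m creep '[[[0,0,0,-0.3,0,0,0],[0,0,0,-0.7,0,0,0],[0,0,0,-1.5,0,0,0],[0,0,0,-2.5,0,0,0],[0,0,0,0,0,0,0]]]'; python3 - <<'E'
from h import *
need()
g=grab("side");W=cloud(g);x,y,z=np.moveaxis(W,-1,0);h=cv2.cvtColor(g["image"],cv2.COLOR_BGR2HSV);H,S,V=[h[...,i].astype(int) for i in range(3)]
m=(np.hypot(x-.445,y-.01)<.1)&((abs(H-112)<10)&(S>140)&(V>60));P=W[m];print("blue z",np.percentile(P[:,2],[3,97]))
cv2.imwrite("pics/short1.png",cv2.resize(g["image"][120:280,230:400],(600,565),interpolation=2))
E
```

```text
clock: 23.02
position: [0.4436, 0.0109, 0.2031]
tool_rot: [3.141, -0.0, 1.722]
force: [-2.5, 0.3, 14.0]
grip_width: 0.055
finger_force: 61.1
clock: 23.65
position: [0.4439, 0.0111, 0.2543]
tool_rot: [3.139, -0.0, 1.722]
force: [1.2, 0.5, -1.6]
grip_width: 0.0547
finger_force: 64.0
t 23.65 pos [0.4439 0.0111 0.2543] rpy [ 3.139 -0.     1.722] F [ 1.2  0.5 -1.6] w 0.0547 ff 64.0 q [-0.46  0.54  0.39  2.2  -0.44  0.48  0.43]
blue z [0.08218736 0.10787162]
```

View pics/short1.png

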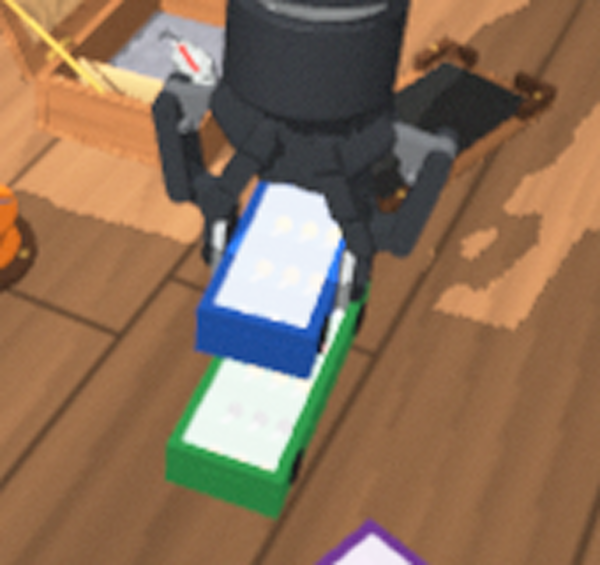

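The blue case is held level and clear of the green one. Carrying it to the short tray.

```bash
python3 -m creep '[[[0,0,0,-2,0,0,0],[0,0,0,-2,0,0,0],[0,0,0,0,0,0,0.06],[0,0,0,0,0,0,0.06],[0,0,0,0,0,0,0.058],[0,2,0,0,0,0,0],[0,4,0.1,0,0,0,0],[0,4.5,0,0,0,0,0],[0,4.5,0.1,0,0,0,0],[0,4.5,0,0,0,0,0],[0,3.5,0,0,0,0,0],[0,1.6,0,0,0,0,0]]]';python3 -m creep '[[[0,0,0,0,0,0,0],[0,0,0,2,0,0,0],[0,0,0,3,0,0,0],[0,0,0,2.5,0,0,0],[0,0,0,0,0,0,0],[0,0,0,0,0,0,0]]]'; python3 - <<'E'
from h import *
need((.453,.2573,.182,1.544))
E
```

```text
clock: 25.2
position: [0.4517, 0.2586, 0.2918]
tool_rot: [-3.141, 0.0, 1.546]
force: [0.4, -0.7, -1.7]
grip_width: 0.0553
finger_force: 63.9
clock: 25.95
position: [0.4526, 0.256, 0.2183]
tool_rot: [3.141, -0.0, 1.542]
force: [0.8, 0.1, -1.1]
grip_width: 0.0548
finger_force: 63.9
t 25.95 pos [0.4526 0.256  0.2183] rpy [ 3.141 -0.     1.542] F [ 0.8  0.1 -1.1] w 0.0548 ff 63.9 q [-0.94  0.7   0.43  2.02 -0.56  0.53 -0.14]
rz -0.002  shift cm [0.13 0.03 3.63]
```

```bash
python3 -m creep '[[[0,0.13,0,1,0,0,0],[0,0,0,0.6,0,0,0],[0,0,0,0,0,0,0],[0,0,0,0,0,0,0]]]'; python3 - <<'E'
from h import *
need((.453,.2573,.182,1.544))
for n in("side",):
    g=grab(n);W=cloud(g);x,y,z=np.moveaxis(W,-1,0);h=cv2.cvtColor(g["image"],cv2.COLOR_BGR2HSV);H,S,V=[h[...,i].astype(int) for i in range(3)]
    m=(np.hypot(x-.453,y-.257)<.09)&((abs(H-112)<12)&(S>120)|(S<60)&(V>130))&(z<.08);P=W[m];t=np.percentile(P[:,2],97);print(n,"blue z",np.percentile(P[:,2],[1,3,97]),rect(P[P[:,2]>t-.006]))
cv2.imwrite("pics/short2.png",cv2.resize(g["image"][170:384,130:344],(580,580),interpolation=2))
E
```

```text
clock: 26.45
position: [0.4523, 0.2581, 0.2016]
tool_rot: [3.142, 0.0, 1.544]
force: [0.2, -0.4, -2.3]
grip_width: 0.0547
finger_force: 63.9
t 26.45 pos [0.4523 0.2581 0.2016] rpy [3.142 0.    1.544] F [ 0.2 -0.4 -2.3] w 0.0547 ff 63.9 q [-0.92  0.73  0.4   2.02 -0.57  0.5  -0.13]
rz -0.000  shift cm [-0.08  0.07  1.96]
side blue z [0.02656284 0.03191292 0.05552942] (array([452.4, 259.2]), array([110.7,  67.4]), -1.505)
```

View pics/short2.png

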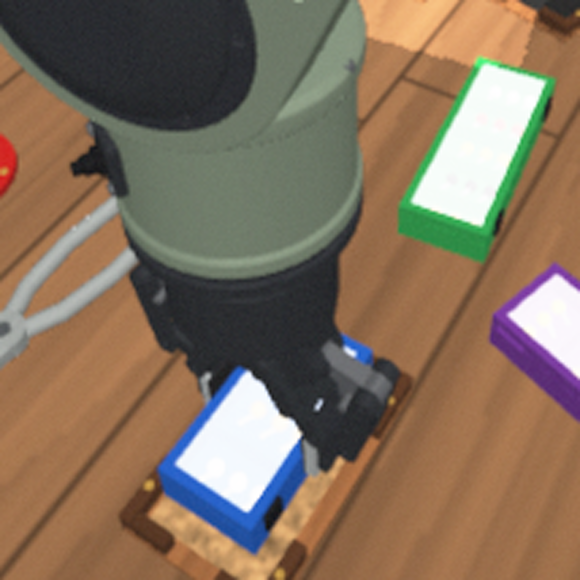

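The blue case hangs level over the cork tray, lined up between the chocks, with its bottom about 20 mm above the board. Lowering it.

```bash
python3 -m creep '[[[0,-0.08,0.06,0.7,0,0,0],[0,0,0,0.6,0,0,0],[0,0,0,0.3,0,0,0],[0,0,0,0.2,0,0,0],[0,0,0,0.1,0,0,0],[0,0,0,0,0,0,0],[0,0,0,0,0,0,0]]]'; python3 -m creep '[[[0,0,0,0.1,0,0,0],[0,0,0,0.05,0,0,0],[0,0,0,0,0,0,0]]]'
```

```text
clock: 27.38
position: [0.4528, 0.2573, 0.1826]
tool_rot: [3.141, -0.0, 1.544]
force: [-0.3, 0.1, -2.2]
grip_width: 0.0549
finger_force: 63.9
clock: 27.75
position: [0.4528, 0.2573, 0.1812]
tool_rot: [3.142, -0.0, 1.544]
force: [-1.6, -0.1, 5.4]
grip_width: 0.0545
finger_force: 64.6
```

```bash
python3 -m creep '[[[0.3,0,0,0,0,0,0],[0.45,0,0,0,0,0,0],[0.65,0,0,0,0,0,0],[0.75,0,0,0,0,0,0],[0.75,0,0,-0.5,0,0,0],[0.75,0,0,-2,0,0,0],[0.75,0,0,-4,0,0,0],[0.75,0,0,-4,0,0,0],[0.75,0,0,-4,0,0,0],[0.75,0,0,-3,0,0,0],[0.75,0,0,0,0,0,0]]]'; python3 - <<'E'
from h import *
need((.4436,.0061,.35,1.658))
g=grab("side");W=cloud(g);x,y,z=np.moveaxis(W,-1,0);h=cv2.cvtColor(g["image"],cv2.COLOR_BGR2HSV);H,S,V=[h[...,i].astype(int) for i in range(3)]
m=(np.hypot(x-.453,y-.257)<.09)&(z>.025)&(z<.045);print("short top",rect(W[m]),np.percentile(z[m],[5,50,95]))
m=(np.hypot(x-.445,y-.006)<.1)&(z>.023)&(z<.033);print("long top",rect(W[m]),np.median(z[m]))
m=(np.hypot(x-.458,y+.255)<.125)&(z>.004)&(z<.022);c,l,s,_=cv2.connectedComponentsWithStats(m.astype(np.uint8));i=1+s[1:,4].argmax();print("ltray",s[i,4],rect(W[l==i]))
np.savez("pics/side3.npz",**g)
# long tray: corner chocks in the first top view (dark, raised)
for n in("top0","top2","side0"):
    f=load(n);W=cloud(f);x,y,z=np.moveaxis(W,-1,0)
    gr=cv2.cvtColor(f["image"],cv2.COLOR_BGR2GRAY)
    m=(np.hypot(x-.458,y+.255)<.12)&(gr<55)&(z<.015); c,l,s,ce=cv2.connectedComponentsWithStats(m.astype(np.uint8));i=1+s[1:,4].argmax()
    print(n,"black",s[i,4],rect(W[l==i]))
    m=(np.hypot(x-.458,y+.255)<.112)&(z>.004)&(z<.022);c,l,s,_=cv2.connectedComponentsWithStats(m.astype(np.uint8));i=1+s[1:,4].argmax();print(n,"tray",s[i,4],rect(W[l==i]))
E
```

```text
clock: 29.12
position: [0.4531, 0.2574, 0.358]
tool_rot: [3.139, -0.003, 1.544]
force: [-0.1, -0.2, -0.3]
grip_width: 0.0746
finger_force: 0.0
t 29.125 pos [0.4531 0.2574 0.358 ] rpy [ 3.139e+00 -3.000e-03  1.544e+00] F [-0.1 -0.2 -0.3] w 0.0746 ff 0.0 q [-1.09  0.49  0.63  1.94 -0.39  0.82 -0.28]
rz -0.114  shift cm [-24.95  -3.13   0.8 ]
short top (array([450.9, 256.6]), array([111.1,  59.3]), 1.549) [0.03016771 0.03332566 0.03479051]
long top (array([443.8,   6. ]), array([163. ,  62.6]), -1.47) 0.027046500088396763
ltray 1923 (array([ 457.1, -255.3]), array([199. ,  95.3]), 1.286)
top0 black 1661 (array([ 459.7, -256.6]), array([171.7,  70.3]), 1.291)
top0 tray 2532 (array([ 462.6, -258.6]), array([202.1, 103.7]), 1.276)
top2 black 1712 (array([ 458.7, -257.5]), array([174.1,  70.4]), 1.28)
top2 tray 2590 (array([ 460.7, -258.2]), array([204. , 104.3]), 1.279)
side0 black 807 (array([ 460.1, -253.7]), array([180.5,  70.1]), 1.286)
side0 tray 1911 (array([ 456.5, -256.3]), array([199. ,  95.8]), 1.282)
```

The short case is seated: top at 33.5 mm, within about 1–2 mm of the tray's middle in the same camera. Next is the long case at (444.5, 6), tool yaw 1.66. The long tray is at (458.5, -256.3), yaw 1.284.

```bash
python3 -m creep '[[[0.75,0,0,0,0,0,-0.058],[0.75,0,0,0,0,0,-0.058],[0.75,-4.1,-0.52,0,0,0,0],[0.75,-4.2,-0.53,0,0,0,0],[0.75,-4.2,-0.52,0,0,0,0],[0.75,-4.2,-0.52,0,0,0,0],[0.75,-4.2,-0.52,0,0,0,0],[0.75,-4.1,-0.52,0,0,0,0],[0.75,0,0,4,0,0,0],[0.75,0,0,4,0,0,0],[0.75,0,0,4,0,0,0],[0.75,0,0,0,0,0,0]]]'; python3 - <<'E'
from h import *
need((.4445,.006,.175,1.66))
E
```

```text
clock: 30.68
position: [0.4428, 0.005, 0.234]
tool_rot: [-3.136, 0.001, 1.659]
force: [-0.7, 0.1, 1.1]
grip_width: 0.0748
finger_force: 0.0
t 30.675 pos [0.4428 0.005  0.234 ] rpy [-3.136e+00  1.000e-03  1.659e+00] F [-0.7  0.1  1.1] w 0.0748 ff 0.0 q [-0.46  0.59  0.41  2.21 -0.54  0.45  0.48]
rz -0.001  shift cm [0.08 0.18 5.9 ]
```

```bash
python3 -m creep '[[[0.75,0,0,0,0,0,0],[0.75,0,0,1,0,0,0]]]'; python3 -c "
from h import *
need((.4445,.006,.175,1.66))"
```

```text
clock: 30.92
position: [0.4444, 0.0057, 0.2272]
tool_rot: [3.139, -0.0, 1.66]
force: [0.4, 0.4, 0.1]
grip_width: 0.0749
finger_force: 0.0
t 30.925 pos [0.4444 0.0057 0.2272] rpy [ 3.139 -0.     1.66 ] F [0.4 0.4 0.1] w 0.0749 ff 0.0 q [-0.45  0.6   0.39  2.21 -0.56  0.42  0.49]
rz 0.000  shift cm [0.02 0.01 5.22]
```

```bash
python3 -m creep '[[[0.75,0,0,2,0,0,0],[0.75,0,0,1.5,0,0,0],[0.75,0,0,0.8,0,0,0],[0.75,0,0,0.5,0,0,0],[0.75,0,0,0,0,0,0],[0.6,0,0,0,0,0,0],[0.45,0,0,0,0,0,0],[0.3,0,0,0,0,0,0],[0.1,0,0,0,0,0,0],[0.1,0,0,0,0,0,0],[0.1,0,0,0,0,0,0]]]' 70; python3 -m creep '[[[0.1,0,0,-0.3,0,0,0],[0.1,0,0,-0.7,0,0,0],[0.1,0,0,-1.5,0,0,0],[0.1,0,0,-3,0,0,0],[0.1,0,0,-2,0,0,0],[0.1,0,0,0,0,0,0]]]'; python3 - <<'E'
from h import *
need((.4585,-.2563,.25,1.284))
g=grab("side");W=cloud(g);x,y,z=np.moveaxis(W,-1,0);h=cv2.cvtColor(g["image"],cv2.COLOR_BGR2HSV);H,S,V=[h[...,i].astype(int) for i in range(3)]
m=(np.hypot(x-.445,y-.006)<.11)&(abs(H-70)<15)&(S>100)&(z>.01);print("green z",np.percentile(z[m],[2,98]))
cv2.imwrite("pics/long1.png",cv2.resize(g["image"][120:280,230:400],(500,470),interpolation=2))
E
```

```text
clock: 32.3
position: [0.4441, 0.0055, 0.1786]
tool_rot: [3.14, -0.0, 1.66]
force: [-0.8, 0.2, 17.1]
grip_width: 0.059
finger_force: 72.0
clock: 33.05
position: [0.4441, 0.0058, 0.2545]
tool_rot: [3.139, -0.0, 1.66]
force: [-0.2, -0.0, -3.1]
grip_width: 0.0583
finger_force: 76.4
t 33.05 pos [0.4441 0.0058 0.2545] rpy [ 3.139 -0.     1.66 ] F [-0.2 -0.  -3.1] w 0.0583 ff 76.4 q [-0.5   0.55  0.46  2.2  -0.52  0.49  0.46]
rz 0.376  shift cm [-24.73   8.8    0.45]
green z [0.07838043 0.10502572]
```

View pics/long1.png

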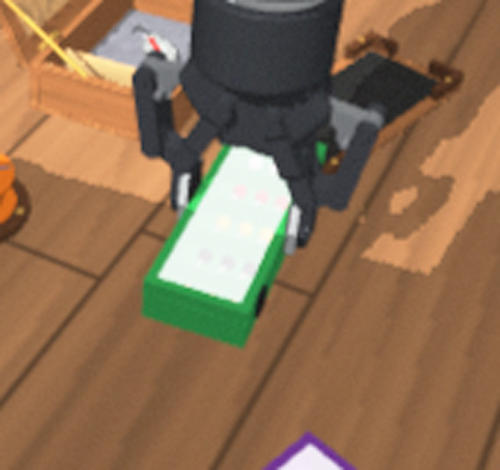

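The green case is held level, 76 mm up. Turning it and moving it over the long tray.

```bash
python3 -m creep '[[[0.1,0,0,-1,0,0,0.1],[0.1,0,0,-1,0,0,0.1],[0.1,0,0,0,0,0,0.1],[0.1,0,0,0,0,0,0.076],[0.1,-2,0.7,0,0,0,0],[0.1,-4,1.4,0,0,0,0],[0.1,-4.5,1.6,0,0,0,0],[0.1,-4.5,1.6,0,0,0,0],[0.1,-4.5,1.6,0,0,0,0],[0.1,-3.5,1.3,0,0,0,0],[0.1,-1.7,0.6,0,0,0,0],[0.1,0,0,0,0,0,0]]]';python3 -m creep '[[[0.1,0,0,2,0,0,0],[0.1,0,0,2.5,0,0,0],[0.1,0,0,1.3,0,0,0],[0.1,0,0,0,0,0,0],[0.1,0,0,0,0,0,0]]]'; python3 - <<'E'
from h import *
need((.4585,-.2563,.185,1.284))
E
```

```text
clock: 34.6
position: [0.4579, -0.2569, 0.2724]
tool_rot: [-3.141, 0.0, 1.282]
force: [-0.1, 0.3, -2.8]
grip_width: 0.0585
finger_force: 76.2
clock: 35.22
position: [0.4585, -0.2562, 0.2156]
tool_rot: [3.141, 0.0, 1.284]
force: [0.4, 0.2, -2.0]
grip_width: 0.0584
finger_force: 76.1
t 35.225 pos [ 0.4585 -0.2562  0.2156] rpy [3.141 0.    1.284] F [ 0.4  0.2 -2. ] w 0.0584 ff 76.1 q [ 0.06  0.72  0.48  2.01 -0.62  0.55  0.68]
rz -0.000  shift cm [-0.01  0.    3.06]
```

```bash
python3 -m creep '[[[0.1,0,0,0.7,0,0,0],[0.1,0,0,0,0,0,0]]]'; python3 - <<'E'
from h import *
need()
g=grab("side")
W=cloud(g);x,y,z=np.moveaxis(W,-1,0);h=cv2.cvtColor(g["image"],cv2.COLOR_BGR2HSV);H,S,V=[h[...,i].astype(int) for i in range(3)]
m=(np.hypot(x-.458,y+.256)<.12)&((abs(H-70)<15)&(S>90)|(S<60)&(V>150))&(z>.04)&(z<.062);print("green top",rect(W[m]),np.percentile(z[m],[2,98]))
cv2.imwrite("pics/long2.png",cv2.resize(g["image"][70:220,280:430],(560,560),interpolation=2))
E
```

```text
clock: 35.48
position: [0.4583, -0.2562, 0.2078]
tool_rot: [-3.141, -0.0, 1.284]
force: [0.2, 0.3, -3.4]
grip_width: 0.0583
finger_force: 76.2
t 35.475 pos [ 0.4583 -0.2562  0.2078] rpy [-3.141 -0.     1.284] F [ 0.2  0.3 -3.4] w 0.0583 ff 76.2 q [ 0.07  0.74  0.46  2.01 -0.63  0.54  0.69]
green top (array([ 456. , -251.5]), array([161. ,  79.5]), 1.161) [0.04094741 0.05788609]
```

View pics/long2.png

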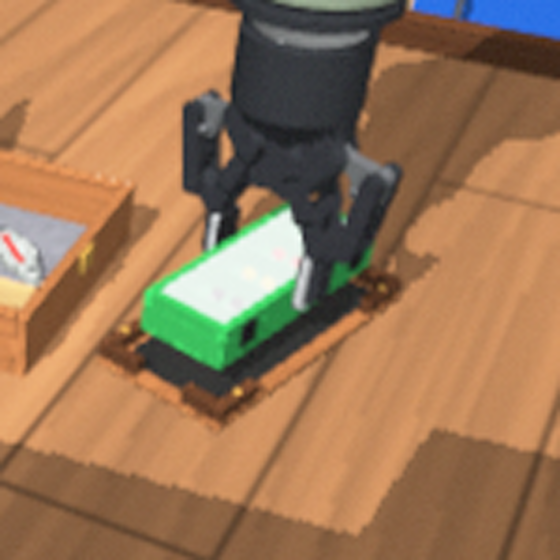

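The case is level and aligned over the tray, inside the chocks. Lowering it.

```bash
python3 -m creep '[[[0.1,0,0,0.7,0,0,0],[0.1,0,0,0.6,0,0,0],[0.1,0,0,0.4,0,0,0],[0.1,0,0,0.2,0,0,0],[0.1,0,0,0.1,0,0,0],[0.1,0,0,0,0,0,0],[0.1,0,0,0,0,0,0]]]'; python3 -m creep '[[[0.1,0,0,0.1,0,0,0],[0.1,0,0,0.1,0,0,0],[0.1,0,0,0,0,0,0]]]'
```

```text
clock: 36.4
position: [0.4583, -0.2563, 0.1881]
tool_rot: [3.141, 0.0, 1.284]
force: [0.2, -0.1, -3.0]
grip_width: 0.0586
finger_force: 76.2
clock: 36.78
position: [0.4583, -0.2563, 0.1859]
tool_rot: [-3.141, -0.0, 1.284]
force: [-0.3, -0.4, -1.5]
grip_width: 0.0586
finger_force: 76.2
```

```bash
python3 -m creep '[[[0.1,0,0,0.1,0,0,0],[0.1,0,0,0.05,0,0,0],[0.1,0,0,0,0,0,0]]]'
```

```text
clock: 37.15
position: [0.4583, -0.2563, 0.1848]
tool_rot: [3.141, -0.0, 1.284]
force: [-2.1, 1.8, 7.0]
grip_width: 0.0583
finger_force: 77.1
```

```bash
python3 -m creep '[[[0.4,0,0,0,0,0,0],[0.6,0,0,0,0,0,0],[0.75,0,0,0,0,0,0],[0.75,0,0,0,0,0,0],[0.75,0,0,-0.5,0,0,0],[0.75,0,0,-2,0,0,0],[0.75,0,0,-4,0,0,0],[0.75,0,0,-4,0,0,0],[0.75,0,0,-4,0,0,0],[0.75,0,0,-3,0,0,0],[0.75,0,0,0,0,0,0],[0.75,0,0,0,0,0,0]]]'; python3 - <<'E'
from h import *
need()
g=grab("side");W=cloud(g);x,y,z=np.moveaxis(W,-1,0)
for k,c,lo,hi,r in(("long",(.458,-.256),.024,.045,.1),("short",(.453,.257),.025,.045,.09),("reel",(.6525,-.004),.033,.045,.05),("tube",(.774,.076),.14,.17,.05)):
    m=(np.hypot(x-c[0],y-c[1])<r)&(z>lo)&(z<hi);print(k,rect(W[m]),np.percentile(z[m],[5,50,95]))
h=cv2.cvtColor(g["image"],cv2.COLOR_BGR2HSV);m=(np.hypot(x-.6275,y-.24)<.12)&(h[...,1]<80)&(z>.003)&(z<.03);print("crimp",rect(W[m]))
cv2.imwrite("pics/final.png",g["image"])
E
```

```text
clock: 38.65
position: [0.4582, -0.2561, 0.3592]
tool_rot: [-3.141, -0.0, 1.284]
force: [0.0, 0.6, 0.5]
grip_width: 0.0749
finger_force: 0.0
t 38.65 pos [ 0.4582 -0.2561  0.3592] rpy [-3.141 -0.     1.284] F [0.  0.6 0.5] w 0.0749 ff 0.0 q [-0.1   0.51  0.69  1.93 -0.43  0.84  0.53]
long (array([ 456.2, -255.1]), array([163.3,  63.5]), 1.29) [0.02698608 0.03256637 0.03415544]
short (array([450.9, 256.5]), array([111. ,  59.1]), 1.547) [0.03036534 0.03333173 0.03475621]
reel (array([650.9,  -2.5]), array([59.5, 59.5]), 0.516) [0.03458981 0.03706331 0.03886704]
tube (array([773.9,  75.7]), array([41.7, 39.3]), 0.572) [0.14177836 0.15079025 0.15216575]
crimp (array([626.5, 244.3]), array([162.3,  52.9]), 1.526)
```

View pics/final.png

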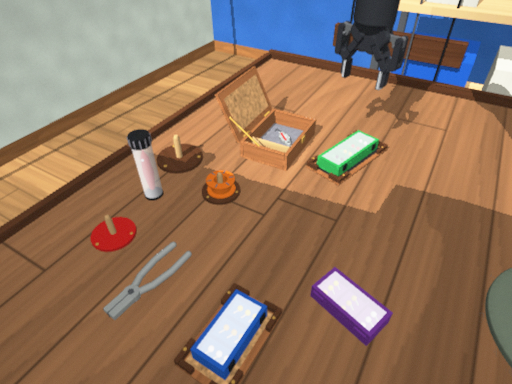

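The final view shows all four pieces in place: spoon (285,137), reel (221,186), blue case (229,332), green case (348,152). The crimp tool and tube look the same as in the first picture, and the gripper is clear. Handing in.

```bash
python3 -c "
from workcell import bot
print(bot.job_done())"
```

```text
the job is handed in; nothing more can be done
None
```

The job is handed in at about 39 s: the spoon, reel, short case and long case are each set down in place, and the crimp tool and lure tube were left alone; the hand-in returned no verdict.

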